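# Screw the lid onto the glaze canister

### The arm

A 6-joint arm with a two-finger parallel gripper is mounted at the origin on a cart in front of the work surface, level with it; the furniture and walls round the work are solid. World frame = base frame: x ahead of the robot, y to its left, z up, the work surface at z = 0. Lengths are in mm, angles in rad, forces in N, time in s.
With the tool pointing down it reaches from about 275 to 775 mm from the base axis. Payload 14.6 kg.
Tool frame: the origin (TCP) lies between the finger pads; the fingertips stand 14 mm ahead of it and the grasp point (between the pads) lies 5 mm behind it (nose_length is the distance from the TCP to the fingertips, in mm); z points along the fingers, y is the direction in which the jaws open and shut (so a half turn about z gives the same grasp; the last joint's range is limited). The gripper opens to 85 mm and grips with 20 to 120 N. Pads are 22 mm wide; open, the fingers measure 114 mm over their backs; the gripper's body (76 mm by 85 mm) begins 54 mm behind the grasp point. The pads swing forward as they close: fully open they stand 13 mm farther back than shut.
Start: joints at [-1.437, 0.263, -0.048, 1.259, 0, 1.415], TCP at [149.515, -503.263, 245.278] pointing down, gripper open.
Joint ranges: [-2.65, 2.65], [-0.89, 1.7], [-1.18, 1.37], [-2.13, 2.11], [-1.35, 1.29], [-3.14, 3.14]. Speed limits (rad/s): [1.89, 1.89, 2.57, 2.79, 3.14, 3.14].

### API

Orientations are given as a rotation vector (axis times angle).
In Python, from cell import state, capture, get_calibration, close_job, nose_length gives the robot as it stands.
- The arm moves only by the tool jog_arm, never from a script. Its argument "rows" is a list that holds one entry, the list of rows, each a list of 4 numbers: the shift along the tool's x, y, z in m, then the turn about the tool's z in rad. In form: [[[x, y, z, spin], ...]]. A call has 1 to 12 rows; each row is the pose to reach, as a shift and turn from the pose commanded when the call began, along the tool's axes at that moment; what a row does not reach only later rows make up. A row lasts 1/10 s, in which the tool goes at most 50 mm and 8.59 degrees, less where a joint would pass 70% of its speed; a pose out of reach is approached as far as the arm can. A call with a gripper value outside its range is refused whole. "hand" is the opening, from 0 (shut) to 1 (fully open), set as the call begins (left out, the last holds). The fingers move at their own pace and stop on an object; "newtons" is the grip in N (left out, the last holds). Time passes only in rows, so rows that repeat a pose let the fingers close. It gives the time, the measured TCP pose, the force and the opening at its end, in the units of the state.
- state(): the state, without advancing time (a new reading comes with each control period).
- capture(name): name is "side" or "top" or "wrist"; returns the picture (400x640x3 uint8, blue, green, red); there is no depth.
- get_calibration(name): a dict with "fx", "fy", "cx", "cy" (pixels), "D" ([k1, k2, p1, p2, k3] as OpenCV has them; the pictures are not rectified), "R" (3x3) and "t" (3): a world point X has camera coordinates R X + t. Camera axes: x right, y down, z forward; pixel columns grow to the right and rows downward; lengths in mm; the calibration is good to about 2 mm. A picture is of the moment at which its call begins: read the wrist's pose just before it. get_calibration takes no time and is no camera call; for the wrist camera it gives the pose at the moment of the call.
- close_job(): hands the job in, once; it reports no verdict.
The state is a dict: "time_s": time; "joint_positions": joint angles; "joint_vel": joint speeds; "effort": joint torques, N m; "tool_pos": TCP position; "eef_rot": TCP orientation; "ft_force": force on the tool from outside, world axes, zero at the start; "wrist_torque": the same for the moment, N m; "opening": finger opening in mm.
Only numpy, scipy, OpenCV 4.12 (cv2) and the standard library are available. Lean on these libraries where they do the work, as an engineer would, in place of code of your own. Each camera call takes 0.05 s, during which the arm holds its last target.

### The job

Take the orange lid by its bar and set it level on the blue canister that is fixed to the bench, with its white pointer a little clockwise (seen from above) of a white start mark, so that it rests on top of the thread. Turn it back anticlockwise until it drops into the thread, then screw it clockwise as far as it goes, pointer at a red mark, and let go. Leave the ring cutter, the wooden stamp and the wooden rib where they are.

Things in the scene. Friction and masses are not known exactly. Their poses are not given: they have to be found in the camera images.
- canister: Blue screw-top canister, upright, fixed to the bench (cannot move or turn). Mount 112 mm across, body 100 mm across up to the shoulder at z = 85 mm, then the neck with the thread. Origin: centre of its underside, z up. Its thread is alike every 120 deg. A (used below) = yaw of lid minus yaw of canister, modulo 120 deg, anticlockwise from above positive.
- neck (a point): Centre of the canister's neck top, 113.5 mm above its origin (white inner seal). Neck 60 mm across, top edge bevelled 4 mm, thread out to 74 mm across. Per 120 deg: a gap 40 deg wide at a white mark, floor z = 91 mm; clockwise of it a ridge 66 deg long, level top z = 103 mm; then a stop 14 deg wide, top z = 106 mm. Beneath the ridge a channel falls from z = 91 to 88 mm at the stop.
- lid: Loose orange screw lid, 84 mm across, about 150 g, lying right way up on the bench. Origin: centre of its lower rim; z up, x toward its white pointer. Flat top 31 mm up; inside 78 mm across, 27 mm deep. Three inward lugs 22 deg wide, 4.5 mm thick at the lower rim at 0, 120 and 240 deg, 64 mm across between them: 2 mm play round the neck.
- grip (a point): Middle of the lid's grip bar, 50 mm above the lid's origin; axes as the lid's. The bar runs along x, 62 mm long, 14 mm thick (in y), from 31 to 61 mm above the lid's origin. Held loosely by it (fingers 2 to 3 mm wider than the bar) the lid turns with the fingers and is free to sink by its own weight.
- pointer (a point): White pointer tab on the lid's skirt, 46 mm from the lid's axis along its x, 20 mm above its origin, over one of the lugs.
- start0 (a point): White start mark on the canister's shoulder and side at 0 deg (its x axis), 46 mm from its axis, z = 85 mm. Pointer over any start mark: A = 0. With A from -9 to +9 deg the lid drops 12 mm into the gaps if free to fall (lid origin then 91 mm above the canister's); at A = +9 deg it meets a stop.
- start1 (a point): As start0, at 120 deg. With A from about -75 to -10 deg a lid set on from above rests on the ridges, lid origin 103 mm above the canister's, and cannot be turned clockwise past the stop.
- start2 (a point): As start0, at 240 deg. A lid set on with A from -111 to -75 deg stands on the stops instead (lid origin 106 mm up) and must first be turned back anticlockwise onto the ridges.
- closed0 (a point): Red closed mark on the canister's shoulder, 75 deg clockwise of start0, 46 mm from its axis. Once dropped in, the lid screws clockwise under the ridges to A = -75 deg, where it meets the stop, lid origin 88 mm above the canister's: fully closed, pointer over a red mark.
- closed1 (a point): As closed0, 75 deg clockwise of start1.
- closed2 (a point): As closed0, 75 deg clockwise of start2.
- ring_cutter: Bystander: steel ring cutter 67 mm across, 22 mm high, on the bench. Origin: centre of its underside.
- stamp: Bystander: turned wooden stamp, 33 mm across, 62 mm high, standing. Origin: centre of its underside.
- rib: Bystander: flat wooden rib 58 x 109 x 8 mm, lying. Origin: centre of its underside.
Things that resemble listed ones, but are neither listed nor needed, are in the scene too. What is shaped like the lid but turquoise is not meant.

How it is judged (in metres and radians):
On the way, in this order (a step that is already met when the one before it is completed fails the run):
1. the lid rests level on top of the canister's thread, not yet dropped in (origin 103 mm up, give or take 1.5 mm) (horizontal distance between lid and canister below 0.006 m and angle between lid's own z axis and vertical below 0.08 rad and z of lid in the frame of canister between 0.1015 and 0.1045 m and contact force between lid and canister above 0.2 N), for 0.2 s.
2. turned back, the lid has dropped into the thread (origin 89.5 to 93 mm up) (horizontal distance between lid and canister below 0.006 m and angle between lid's own z axis and vertical below 0.08 rad and z of lid in the frame of canister between 0.0895 and 0.093 m), for 0.1 s.
At the end, for the whole second after the job is handed in: The lid is in the canister's thread, level (within 0.08 rad) and centred within 6 mm, origin less than 89.5 mm above the canister's, its pointer within 7 mm (seen from above) of a red closed mark, at rest and released (horizontal distance between lid and canister below 0.006 m and angle between lid's own z axis and vertical below 0.08 rad and z of lid in the frame of canister below 0.0895 m and linear speed of lid below 0.02 m/s and (horizontal distance between pointer and closed0 below 0.007 m or horizontal distance between pointer and closed1 below 0.007 m or horizontal distance between pointer and closed2 below 0.007 m)); the robot touches nothing.
It fails at once if the ring cutter is shifted more than 25 mm (distance of ring_cutter from where it was at the start of the episode above 0.025 m).
It fails at once if the wooden stamp is shifted more than 25 mm (distance of stamp from where it was at the start of the episode above 0.025 m).
It fails at once if the wooden rib is shifted more than 25 mm (distance of rib from where it was at the start of the episode above 0.025 m).
It also fails if it takes over 48 s, if anything falls off the work surface, if the arm or the gripper's body presses on something with over 40 N, if the wrist force passes 120 N, or if a joint passes its speed limit or range.

## Working session

There is one attempt and no reset: what is moved stays moved. The work goes in short steps, Python scripts to look and compute and a tool call to move; the robot and the scene stay as the last step left them, time stands still between calls to the robot, and variables do not carry over. Pictures are saved under pics/ and viewed, and the job is handed in when it is done.

Besides the shell and the picture viewer there is one more tool, called after "Call:" in YAML: its name, and indented under it one key for each argument. jog_arm: Moves the arm, as the interface text tells. Its arguments: {"type":"object","properties":{"rows":{"type":"array","items":{"type":"array","items":{"type":"array","items":{"type":"number"}}}},"hand":{"type":"number"},"newtons":{"type":"number"}},"required":["rows"]}

```bash
ls; mkdir -p pics; python3 - <<'E'
from cell import *
import cv2
print(state())
for n in ("top","side"):
    cv2.imwrite(f"pics/{n}0.png",capture(n))
    c=get_calibration(n); print(n,c)
print(nose_length)
E
```

```text
pics
{'time_s': 0.0, 'joint_positions': array([-1.43733508e+00,  2.63532577e-01, -4.89298599e-02,  1.25939109e+00,
        1.17065274e-05,  1.41550926e+00]), 'joint_vel': array([ 0.00028108,  0.00048263, -0.00038846, -0.00016134, -0.0011362 ,
       -0.00174131]), 'effort': array([ 4.78906477e-04, -6.37624454e+01,  3.84569836e+01,  1.36686987e-02,
       -1.40586385e-04,  8.91517260e-06]), 'tool_pos': array([ 149.46573135, -503.01126852,  244.82267926]), 'eef_rot': array([-3.10786196e+00, -4.51838664e-01, -3.64972807e-05]), 'ft_force': array([ 0.36788431, -0.02834278, -0.314299  ]), 'wrist_torque': array([-0.01893315,  0.03175885, -0.01045915]), 'opening': 84.94317337541752}
top {'fx': 394.17800622483105, 'fy': 394.17800622483105, 'cx': 316.56203218129116, 'cy': 202.21243152893544, 'D': array([0.01406158, 0.        , 0.        , 0.        , 0.        ]), 'R': array([[ 0.04516892, -0.99897414, -0.00323166],
       [-0.97750549, -0.04353061, -0.20636884],
       [ 0.20601645,  0.01248042, -0.97846894]]), 't': array([ 69.78433576, 557.90088976, 925.23948373])}
side {'fx': 451.0107539563537, 'fy': 451.0107539563537, 'cx': 320.1929205412524, 'cy': 202.05624327687835, 'D': array([-0.12374127,  0.        ,  0.        ,  0.        ,  0.        ]), 'R': array([[ 0.98755324, -0.15664328,  0.01419447],
       [-0.0861448 , -0.61418155, -0.78444891],
       [ 0.13159663,  0.77346229, -0.62003098]]), 't': array([-507.69303905,  166.70375002,  864.45758773])}
14.0
```

View pics/top0.png

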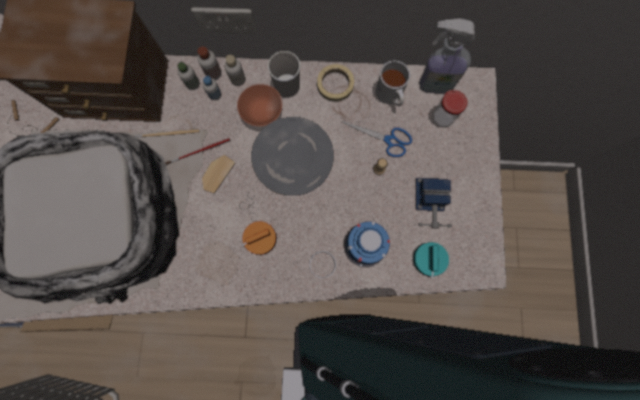

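View pics/side0.png

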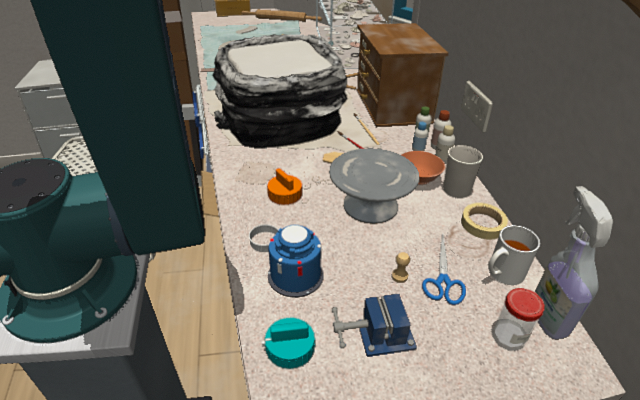

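The lid candidates are the orange one at top (260,238) / side (285,188), the turquoise decoy at top (432,259), the terracotta bowl at (259,105) and the red jar lid at (454,103). By the description it is the orange one with a bar. The canister is at top (369,243). Next I'll take close crops.

```bash
python3 - <<'E'
import cv2,numpy as np
t=cv2.imread("pics/top0.png");s=cv2.imread("pics/side0.png")
r=lambda im,x,y,w,h,k:cv2.resize(im[y:y+h,x:x+w],None,fx=k,fy=k,interpolation=cv2.INTER_CUBIC)
a=np.hstack([r(t,230,208,60,60,6.5),r(t,335,208,60,60,6.5)])
cv2.imwrite("pics/ct.png",cv2.convertScaleAbs(a,alpha=1.6))
a=np.hstack([r(s,255,160,60,60,6.5),r(s,260,215,75,75,5.2)])
cv2.imwrite("pics/cs.png",a)
E
```

```text
(no output)
```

View pics/ct.png

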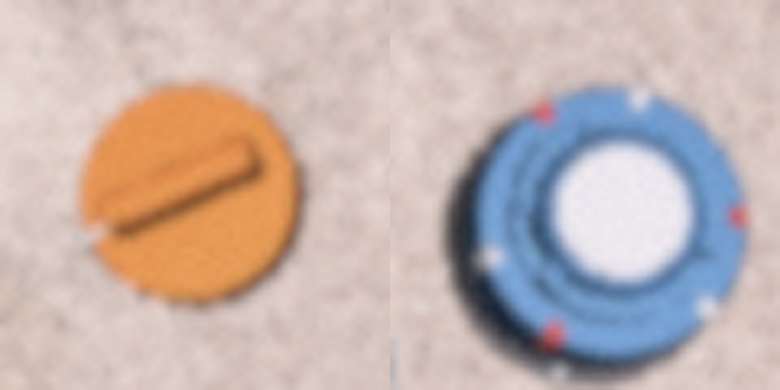

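View pics/cs.png

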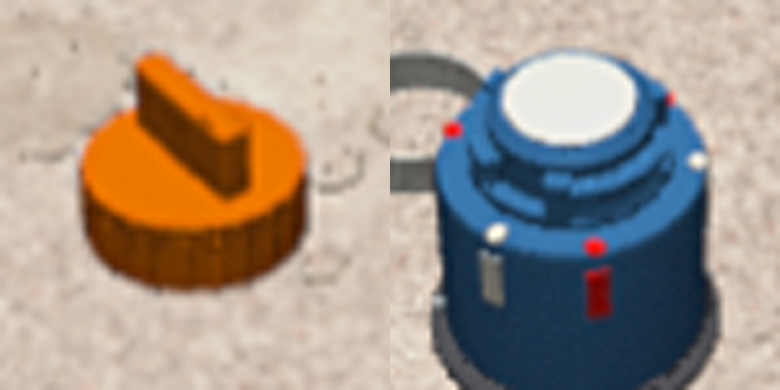

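The crops show the orange lid with its bar along the diagonal and the white pointer at the lower left, top px about (244,244). The canister has three white and three red shoulder marks and a white seal at about (371,240). Now to measure.

```bash
cat > h.py <<'E'
import cv2,numpy as np
from scipy.optimize import least_squares
def ray(c,uv):
    K=np.array([[c['fx'],0,c['cx']],[0,c['fy'],c['cy']],[0,0,1]])
    p=cv2.undistortPoints(np.array(uv,float).reshape(-1,1,2),K,np.array(c['D'])).reshape(-1,2)
    d=np.c_[p,np.ones(len(p))]@c['R']; o=-c['R'].T@c['t']; return o,d
def onz(c,uv,z):
    o,d=ray(c,uv); return o+d*((z-o[2])/d[:,2])[:,None]
def proj(c,X):
    K=np.array([[c['fx'],0,c['cx']],[0,c['fy'],c['cy']],[0,0,1]])
    return cv2.projectPoints(np.array(X,float).reshape(-1,1,3),cv2.Rodrigues(c['R'])[0],c['t'].reshape(3,1),K,np.array(c['D']))[0].reshape(-1,2)
def tri(c1,u1,c2,u2):
    A=[];b=[]
    for c,u in((c1,u1),(c2,u2)):
        o,d=ray(c,u);d=d[0]/np.linalg.norm(d[0]);P=np.eye(3)-np.outer(d,d);A.append(P);b.append(P@o)
    return np.linalg.lstsq(np.vstack(A),np.hstack(b),rcond=None)[0]
def blobs(m,minA=2):
    n,l,s,ce=cv2.connectedComponentsWithStats(m.astype(np.uint8),connectivity=8)
    return [(s[i,4],tuple(ce[i].round(2))) for i in range(1,n) if s[i,4]>=minA]
E
python3 - <<'E'
from cell import *
from h import *
C={n:get_calibration(n) for n in("top","side")}
for n,box,lb in (("top",(335,208,395,268),(230,208,290,268)),("side",(260,215,335,290),(255,160,315,220))):
    im=cv2.imread(f"pics/{n}0.png")
    hsv=cv2.cvtColor(im,cv2.COLOR_BGR2HSV).astype(int);H,S,V=hsv[...,0],hsv[...,1],hsv[...,2]
    g=np.zeros(H.shape,bool);g[box[1]:box[3],box[0]:box[2]]=1
    print(n,"red",blobs(g&((H<8)|(H>165))&(S>90)&(V>70)))
    print("white",blobs(g&(S<85 if n=="top" else S<60)&(V>115)))
    g[:]=0;g[lb[1]:lb[3],lb[0]:lb[2]]=1
    o=g&(H>5)&(H<22)&(S>120); print("orange",blobs(o,20))
    if n=="top": print(S[240:248,240:252],V[240:248,240:252])
E
```

```text
top red [(np.int32(3), (np.float64(358.33), np.float64(224.67))), (np.int32(6), (np.float64(359.67), np.float64(259.5)))]
white [(np.int32(1950), (np.float64(363.66), np.float64(231.82))), (np.int32(3), (np.float64(358.0), np.float64(227.0))), (np.int32(387), (np.float64(370.46), np.float64(240.19))), (np.int32(2), (np.float64(386.0), np.float64(240.5))), (np.int32(12), (np.float64(350.92), np.float64(246.83))), (np.int32(2), (np.float64(358.5), np.float64(257.0))), (np.int32(3), (np.float64(361.67), np.float64(258.0)))]
orange [(np.int32(830), (np.float64(259.17), np.float64(237.5)))]
[[ 26  46  86 139 160 164 161 163 167 164 163 166]
 [ 31  43  78 128 146 141 149 159 167 167 167 171]
 [ 31  37  62  98 104  98 125 149 162 169 167 173]
 [ 25  29  39  56  62  71 100 141 167 172 166 164]
 [ 24  21  22  29  50  83 124 151 163 162 167 165]
 [ 28  21  18  28  75 119 151 164 169 158 165 161]
 [ 27  26  24  37  84 131 154 161 162 161 163 161]
 [ 28  30  28  37  61 100 141 159 162 160 163 160]] [[136 134 133 139 139 135 139 142 139 140 138 132]
 [130 131 134 137 136 134 137 136 130 127 122 1
[... 207 characters left out ...]

 [132 128 125 118 122 134 141 141 143 144 144 144]
 [128 128 126 124 122 127 137 143 145 145 144 145]]
side red [(np.int32(4), (np.float64(313.5), np.float64(233.5))), (np.int32(10), (np.float64(271.5), np.float64(239.2))), (np.int32(11), (np.float64(299.0), np.float64(262.0))), (np.int32(39), (np.float64(299.67), np.float64(271.0)))]
white [(np.int32(2244), (np.float64(309.3), np.float64(237.77))), (np.int32(168), (np.float64(265.57), np.float64(237.66))), (np.int32(359), (np.float64(264.3), np.float64(271.05))), (np.int32(15), (np.float64(279.87), np.float64(259.47))), (np.int32(5), (np.float64(278.8), np.float64(264.0)))]
orange [(np.int32(926), (np.float64(284.09), np.float64(188.15)))]
```

```bash
python3 - <<'E'
from cell import *
from h import *
np.set_printoptions(precision=1,suppress=True)
T=get_calibration("top");S=get_calibration("side")
print("cams",-T['R'].T@T['t'],-S['R'].T@S['t'])
W=[(372.7,223.0),(350.3,247),(383.35,254.5)];R=[(358.2,224.8),(388.1,240.7),(359.6,259.3)]
P=onz(T,W+R,85)[:,:2]; print(P)
seal=onz(T,[(370.46,240.19)],113.5); print("seal",seal)
off=np.radians([0,0,0,45,45,45])
def f(q): 
    a=np.arctan2(P[:,1]-q[1],P[:,0]-q[0])-off
    return np.r_[np.hypot(P[:,0]-q[0],P[:,1]-q[1])-46, 46*np.sin(3*(a-q[2]))/3]
r=least_squares(f,[*seal[0,:2],0]);print("fit",r.x[:2],np.degrees(r.x[2]),r.fun)
print("angs",np.degrees(np.arctan2(P[:,1]-r.x[1],P[:,0]-r.x[0])))
# side
P=onz(S,[(279.6,259.2),(299,262),(271.5,239.2),(313.5,233.5),(318.7,245.4)],85);print("side marks",P)
print("lid top",onz(T,[(259.17,237.5)],22),"side",onz(S,[(284.1,188.15)],20))
print("pointer",onz(T,[(243.9,243.7)],20))
# bar top ends in side: crop->px
e=[((157-0)/6.5+255-.4,60/6.5+160-.4),(228/6.5+255-.4,135/6.5+160-.4)]
print("bar ends side",onz(S,e,61))
e=[(105/6.5+230-.4,208/6.5+208-.4),(250/6.5+230-.4,150/6.5+208-.4)]
print("bar ends top",onz(T,e,61))
E
```

```text
cams [ 351.6   82.5 1020.7] [ 402.  -645.8  674. ]
[[503.7 -42.4]
 [443.9   9.7]
 [429.8 -68.6]
 [497.8  -7.8]
 [462.9 -79.5]
 [416.  -12.9]]
seal [[458.8 -34.  113.5]]
fit [459.  -33.6] -10.651922102262354 [-0.4 -0.2 -0.4  0.6  0.1  1.7 -0.4 -0.1  0.6 -0.6  0.4  0. ]
angs [ -11.1  109.3 -129.9   33.6  -85.2  154.4]
side marks [[427.7 -66.2  85. ]
 [461.7 -78.1  85. ]
 [417.1 -11.   85. ]
 [498.8  -6.2  85. ]
 [503.6 -40.4  85. ]]
lid top [[463.8 236.8  22. ]] side [[462.4 236.1  20. ]]
pointer [[446.6 274.6  20. ]]
bar ends side [[453.2 260.7  61. ]
 [474.4 209.3  61. ]]
bar ends top [[452.8 263.   61. ]
 [477.1 210.2  61. ]]
```

```bash
cat >> h.py <<'E'
def plan(target,az=None,pos=None,rot=None):
    from cell import state
    s=state(); p=s['tool_pos'] if pos is None else np.array(pos); R=cv2.Rodrigues(np.array(s['eef_rot']if rot is None else rot))[0]
    cur=np.degrees(np.arctan2(R[1,0],R[0,0]))
    d=R.T@(np.array(target)-p)
    sp=0 if az is None else -((az-cur+180)%360-180)
    print("az",round(cur,2),"pos",p.round(1),"shift m",(d/1000).round(4),"spin deg",round(sp,1),"rad",round(np.radians(sp),4),"t",s['time_s'],"F",s['ft_force'].round(1),"open",round(s['opening'],1),"tilt",round(np.degrees(np.arccos(-R[2,2])),2))
E
python3 -c "
from h import *
plan([400,-34,300],96)
from cell import *
c=get_calibration('wrist');s=state();R=cv2.Rodrigues(s['eef_rot'])[0]
print(c['fx'], R.T@(-c['R'].T@c['t']-s['tool_pos'])); print(c['R']@R)"
```

```text
az 16.55 pos [ 149.5 -503.   244.9] shift m [ 0.3737 -0.3783 -0.0547] spin deg -79.5 rad -1.3867 t 0.1 F [ 0.3 -0.1  0.7] open 85.3 tilt 0.05
275.86320346308423 [  82.91980524   -0.32407069 -128.06662347]
[[ 1.57777963e-04  9.99999615e-01 -8.63738977e-04]
 [-9.47338706e-01 -1.27128853e-04 -3.20233291e-01]
 [-3.20233277e-01  8.68779121e-04  9.47338320e-01]]
```

```bash
python3 -c "
from h import *
plan([459,-34,290],96)"
```

```text
az 16.55 pos [ 149.5 -503.   244.9] shift m [ 0.4303 -0.3615 -0.0447] spin deg -79.5 rad -1.3867 t 0.1 F [ 0.3 -0.1  0.7] open 85.3 tilt 0.05
```

Call:
jog_arm:
  rows:
    - [[0.03,-0.03,-0.03,-0.1],[0.06,-0.06,-0.045,-0.25],[0.1,-0.09,-0.045,-0.4],[0.135,-0.12,-0.045,-0.55],[0.17,-0.15,-0.045,-0.7],[0.21,-0.18,-0.045,-0.85],[0.245,-0.21,-0.045,-1.0],[0.28,-0.24,-0.045,-1.15],[0.32,-0.27,-0.045,-1.3],[0.36,-0.3,-0.045,-1.387],[0.395,-0.33,-0.045,-1.387],[0.43,-0.3615,-0.045,-1.387]]

```text
time_s: 1.3
tool_pos: [459.4, -32.3, 290.1]
eef_rot: [-2.101, -2.335, 0.0]
ft_force: [0.5, -1.1, -0.6]
opening: 85.3
```

Call:
jog_arm:
  rows:
    - [[0,0,0,0],[0,0,0,0],[0,0,0,0]]

```text
time_s: 1.6
tool_pos: [458.4, -34.8, 290.2]
eef_rot: [-2.102, -2.334, 0.001]
ft_force: [-0.2, 0.6, 0.6]
opening: 85.8
```

```bash
python3 -c "
from h import *
from cell import *
plan([459,-34,290],96)
import pickle
c=get_calibration('wrist');im=capture('wrist');cv2.imwrite('pics/w1.png',im);pickle.dump(c,open('w1.pkl','wb'))
plan([464,236,200],114)"
```

```text
az 95.98 pos [458.4 -34.8 290.2] shift m [0.0007 0.0007 0.0002] spin deg -0.0 rad -0.0003 t 1.6 F [-0.2  0.6  0.6] open 85.8 tilt 0.03
az 95.94 pos [458.3 -35.1 290.2] shift m [0.2691 0.0338 0.0902] spin deg -18.1 rad -0.3152 t 1.65 F [0.2 0.1 0.2] open 85.7 tilt 0.02
```

View pics/w1.png

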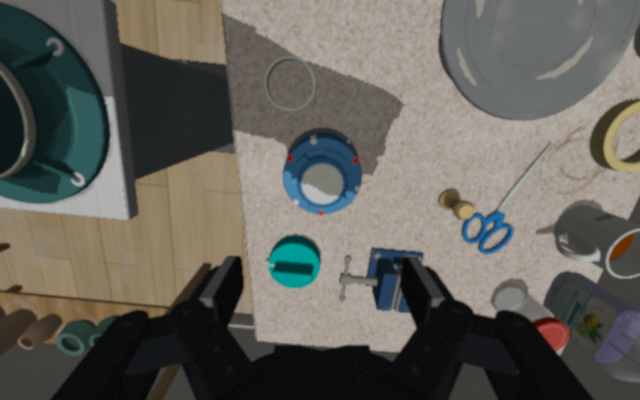

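The wrist view shows the canister at about (322,172), with red marks near (290,157), (357,160) and (321,212).

```bash
python3 - <<'E'
from h import *
im=cv2.imread("pics/w1.png")
a=cv2.resize(im[125:220,275:370],None,fx=6,fy=6,interpolation=cv2.INTER_CUBIC)
cv2.imwrite("pics/w1c.png",cv2.convertScaleAbs(a,alpha=1.8))
hsv=cv2.cvtColor(im,cv2.COLOR_BGR2HSV).astype(int);H,S,V=hsv[...,0],hsv[...,1],hsv[...,2]
g=np.zeros(H.shape,bool);g[130:216,282:364]=1
print(blobs(g&((H<8)|(H>165))&(S>110)&(V>50)));print(blobs(g&(S<70)&(V>60)))
E
```

```text
[(np.int32(30), (np.float64(289.57), np.float64(158.17))), (np.int32(33), (np.float64(355.52), np.float64(160.09))), (np.int32(15), (np.float64(320.8), np.float64(212.8)))]
[(np.int32(878), (np.float64(290.49), np.float64(176.2))), (np.int32(997), (np.float64(354.02), np.float64(175.46))), (np.int32(60), (np.float64(312.9), np.float64(139.3))), (np.int32(4), (np.float64(352.0), np.float64(160.5))), (np.int32(1355), (np.float64(321.94), np.float64(183.19)))]
```

View pics/w1c.png

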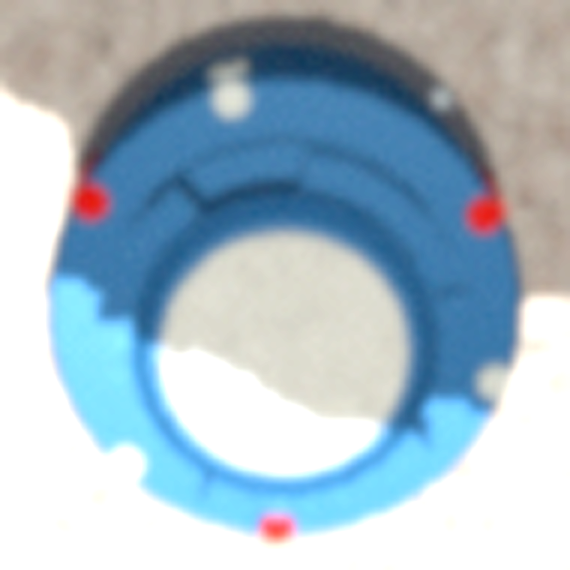

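```bash
python3 - <<'E'
from h import *
import pickle
c=pickle.load(open("w1.pkl","rb"))
k=lambda x,y:(x/6+275-.42,y/6+125-.42)
W=[k(231,100),k(492,383),k(128,462)];R=[k(89,202),k(485,213),k(277,527)]
P=onz(c,W+R,85)[:,:2]
off=np.radians([0,0,0,45,45,45])
def f(q): 
    a=np.arctan2(P[:,1]-q[1],P[:,0]-q[0])-off
    return np.r_[np.hypot(P[:,0]-q[0],P[:,1]-q[1])-46, 46*np.sin(3*(a-q[2]))/3]
r=least_squares(f,[459,-34,-.18]);print("fit",r.x[:2],np.degrees(r.x[2]),r.fun.round(1))
print("seal",onz(c,[k(285,355)],113.5))
E
```

```text
fit [458.99057207 -32.96472479] -10.8470507116753 [-0.3 -0.3 -0.6  0.2  0.3 -0.1  0.1 -0.5  0.1  0.1  0.2  0. ]
seal [[459.18182656 -32.98807854 113.5       ]]
```

Call:
jog_arm:
  rows:
    - [[0.03,0.0,0.0,0.0],[0.07,0.01,0.02,-0.1],[0.11,0.015,0.03,-0.2],[0.15,0.02,0.04,-0.315],[0.19,0.03,0.05,-0.315],[0.23,0.033,0.05,-0.315],[0.27,0.034,0.05,-0.315],[0.27,0.034,0.05,-0.315],[0.27,0.034,0.05,-0.315]]

```text
time_s: 2.55
tool_pos: [464.3, 237.2, 240.2]
eef_rot: [1.71, 2.636, -0.001]
ft_force: [0.0, -0.3, 0.1]
opening: 85.6
```

```bash
python3 -c "
from h import *
from cell import *
import pickle
c=get_calibration('wrist');im=capture('wrist');cv2.imwrite('pics/w2.png',im);pickle.dump(c,open('w2.pkl','wb'))
plan([464,236,200],114)
cv2.imwrite('pics/w2c.png',cv2.resize(cv2.convertScaleAbs(im,alpha=1.5)[90:290,220:420],None,fx=3,fy=3,interpolation=cv2.INTER_CUBIC))"
```

```text
az 114.0 pos [464.5 236.6 240.3] shift m [-0.0004 -0.0007  0.0403] spin deg -0.0 rad -0.0 t 2.6 F [ 0.2 -1.2  0.2] open 85.2 tilt 0.02
```

View pics/w2c.png

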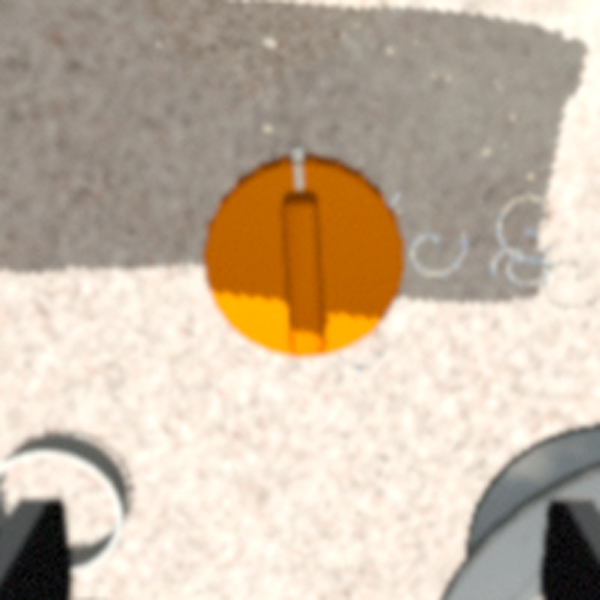

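```bash
python3 - <<'E'
from h import *
from cell import *
import pickle
c=pickle.load(open("w2.pkl","rb"));T=get_calibration("top");S=get_calibration("side")
k=lambda x,y:(x/3+220-.33,y/3+90-.33)
B=onz(c,[k(286,204),k(316,204),k(291,330),k(325,330),k(307,345)],61)[:,:2];print(B.round(1))
m1=(B[0]+B[1])/2;m2=(B[2]+B[3])/2;d=m1-m2;print("bar az",np.degrees(np.arctan2(d[1],d[0])),"width",np.linalg.norm(B[0]-B[1]))
u=d/np.linalg.norm(d);print("centre from far end -31",m1-31*u)
p=onz(c,[k(298,155)],20)[0,:2];print("ptr",p)
print("disc top",onz(c,[k(304.5,255)],31))
print("ptr az",np.degrees(np.arctan2(*(p-(m1-31*u))[::-1])))
print("stand",tri(T,(293,156),S,(374,175)))
print("ring",onz(T,[(322,263)],11))
E
```

```text
[[445.5 262.7]
 [455.7 267.2]
 [467.1 218.2]
 [479.2 223.6]
 [475.3 215.1]]
bar az 117.13626640850755 width 11.159717673197457
centre from far end -31 [464.73164286 237.3391418 ]
ptr [443.86292928 276.5529264 ]
disc top [[462.5139481  241.35718484  31.        ]]
ptr az 118.02092589521901
stand [660.38910356 157.47027216  94.40202241]
ring [[407.49411833  74.44904102  11.        ]]
```

```bash
python3 -c "
from h import *
plan([464.5,237,48.5],116.5)"
```

```text
az 114.0 pos [464.5 236.6 240.3] shift m [0.0004 0.0002 0.1918] spin deg -2.5 rad -0.0437 t 2.6 F [ 0.2 -1.2  0.2] open 85.2 tilt 0.02
```

Call:
jog_arm:
  rows:
    - [[0,0,0.04,-0.044],[0,0,0.08,-0.044],[0,0,0.12,-0.044],[0,0,0.15,-0.044],[0,0,0.175,-0.044],[0,0,0.191,-0.044],[0,0,0.191,-0.044],[0,0,0.191,-0.044]]
  hand: 1

```text
time_s: 3.4
tool_pos: [464.7, 236.8, 49.9]
eef_rot: [1.653, 2.671, 0.0]
ft_force: [0.4, 0.2, 0.2]
opening: 85.7
```

Call:
jog_arm:
  rows:
    - [[0,0,0,0],[0,0,0,0],[0,0,0,0],[0,0,0,0],[0,0,0,0],[0,0,0,0],[0,0,0,0],[0,0,0,0],[0,0,0,0],[0,0,0,0]]
  hand: 0
  newtons: 40

```text
time_s: 4.4
tool_pos: [464.3, 237.9, 49.6]
eef_rot: [1.651, 2.673, 0.0]
ft_force: [-1.5, -0.6, 5.2]
opening: 13.3
```

```bash
python3 -c "
from h import *
from cell import *
im=capture('wrist');cv2.imwrite('pics/w3.png',cv2.convertScaleAbs(im,alpha=1.5))
s=capture('side');cv2.imwrite('pics/s3.png',cv2.resize(s[100:260,200:400],None,fx=3,fy=3))
plan([464.5,237,165])"
```

```text
az 116.6 pos [464.4 237.9  49.6] shift m [-0.0009 -0.0002 -0.1154] spin deg 0 rad 0.0 t 4.5 F [-1.1 -0.8  5.8] open 13.2 tilt 0.02
```

View pics/w3.png

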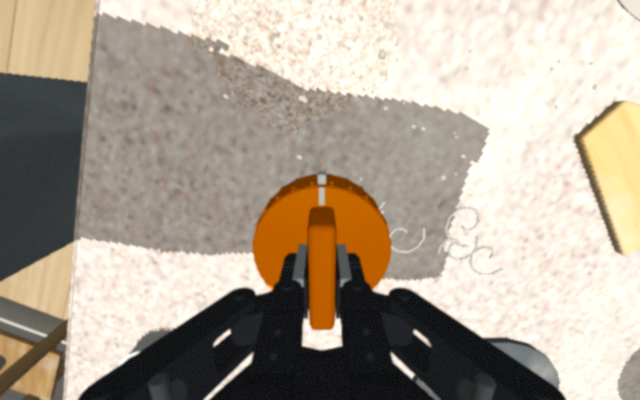

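View pics/s3.png

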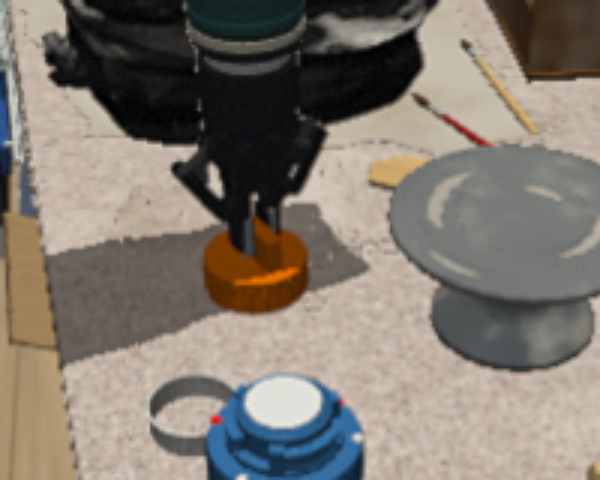

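Call:
jog_arm:
  rows:
    - [[0,0,-0.01,0],[0,0,-0.03,0],[0,0,-0.06,0],[0,0,-0.09,0],[0,0,-0.115,0],[0,0,-0.13,0],[0,0,-0.13,0],[0,0,-0.13,0]]

```text
time_s: 5.3
tool_pos: [464.1, 237.8, 179.0]
eef_rot: [-1.651, -2.673, 0.0]
ft_force: [0.0, 0.5, -1.9]
opening: 13.6
```

```bash
python3 -c "
from h import *
from cell import *
import pickle
s=state();c=get_calibration('wrist');im=capture('wrist');pickle.dump((c,s),open('w4.pkl','wb'));
cv2.imwrite('pics/w4.png',im);cv2.imwrite('pics/w4c.png',cv2.resize(cv2.convertScaleAbs(im,alpha=1.5)[150:350,220:420],None,fx=3,fy=3,interpolation=cv2.INTER_CUBIC))
s=capture('side');cv2.imwrite('pics/s4.png',cv2.resize(s[60:220,200:400],None,fx=3,fy=3))
plan([464.5,237,165])"
```

```text
az 116.59 pos [463.8 237.6 178.3] shift m [-0.0009  0.0004  0.0133] spin deg 0 rad 0.0 t 5.4 F [ 0.3  0.  -2.9] open 13.1 tilt 0.09
```

View pics/w4c.png

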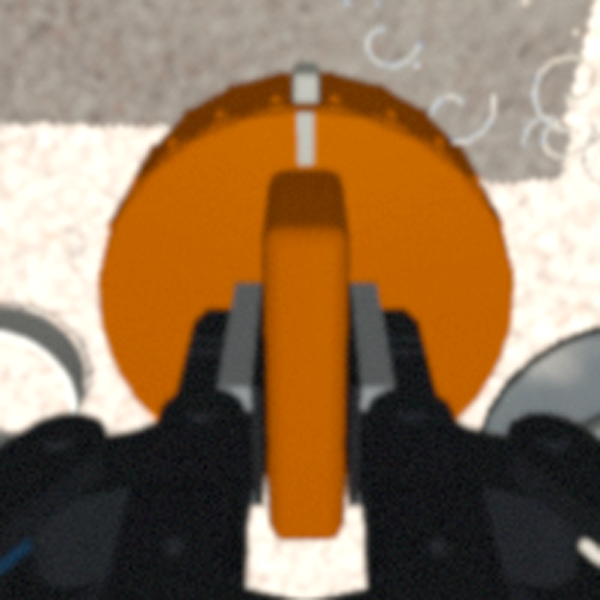

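View pics/s4.png

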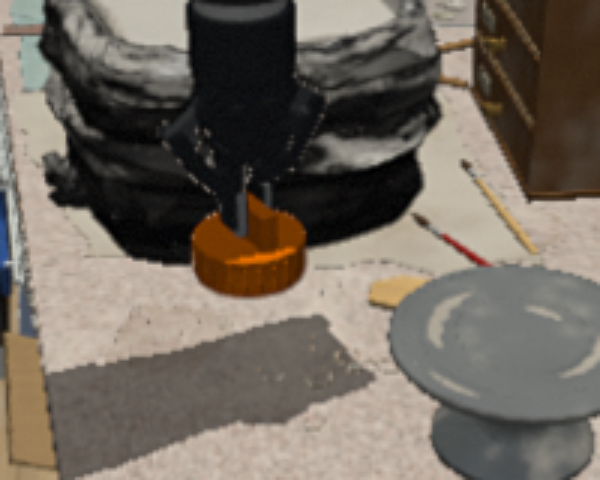

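```bash
python3 - <<'E'
from h import *
import pickle
c,s=pickle.load(open("w4.pkl","rb"))
R=cv2.Rodrigues(s['eef_rot'])[0]
k=lambda x,y:(x/3+220-.33,y/3+150-.33)
z0=178.6-49.6
def loc(x,y,z): return (R.T@(onz(c,[k(x,y)],z)[0]-s['tool_pos'])).round(1)
print(s['tool_pos'])
for n,x,y,z in (("front",306.5,230,61),("rear",306.5,537,61),("fl",265,232,61),("fr",348,232,61),("basefront",305.5,173,31),("ptr tip",305,70,26),("ptr in",305,165,31),("disc L",101,285,31),("disc R",512,285,31),("disc top edge",305,110,31)):
    print(n,loc(x,y,z0+z))
E
```

```text
[464.11202363 237.77468925 179.03343726]
front [ 31.4   0.4 -11. ]
rear [-28.1   0.5 -11. ]
fl [ 31.1  -6.  -11. ]
fr [ 31.1   6.8 -11. ]
basefront [29.9  0.3 19. ]
ptr tip [48.6  0.2 24. ]
ptr in [31.5  0.2 19. ]
disc L [  6.3 -40.3  19. ]
disc R [ 6.2 41.3 19. ]
disc top edge [42.2  0.2 19. ]
```

```bash
python3 -c "
from h import *
plan([459,-33.3,178.6],89)"
```

```text
az 116.59 pos [463.8 237.6 178.3] shift m [-2.401e-01 -1.255e-01 -1.000e-04] spin deg 27.6 rad 0.4815 t 5.4 F [ 0.3  0.  -2.9] open 13.1 tilt 0.09
```

Call:
jog_arm:
  rows:
    - [[-0.02,-0.01,0,0.02],[-0.05,-0.026,0,0.1],[-0.08,-0.042,0,0.18],[-0.115,-0.06,0,0.26],[-0.15,-0.078,0,0.34],[-0.18,-0.094,0,0.42],[-0.21,-0.11,0,0.4815],[-0.23,-0.12,0,0.4815],[-0.2401,-0.1255,0,0.4815],[-0.2401,-0.1255,0,0.4815],[-0.2401,-0.1255,0,0.4815]]

```text
time_s: 6.5
tool_pos: [459.3, -32.5, 178.9]
eef_rot: [-2.24, -2.201, 0.0]
ft_force: [-0.3, -0.3, -0.9]
opening: 13.2
```

```bash
python3 -c "
from h import *
from cell import *
plan([459,-33.3,153.5],89)
s=state()
im=capture('wrist');cv2.imwrite('pics/w5.png',cv2.convertScaleAbs(im,alpha=1.5))
s=capture('side');cv2.imwrite('pics/s5.png',cv2.resize(s[150:310,200:400],None,fx=3,fy=3))
plan([459,-33.3,153.5],89)"
```

```text
az 89.0 pos [459.3 -32.5 178.9] shift m [-0.0008 -0.0002  0.0254] spin deg 0.0 rad 0.0001 t 6.5 F [-0.3 -0.3 -0.9] open 13.2 tilt 0.05
az 89.06 pos [459.4 -32.2 179.1] shift m [-0.0012 -0.0003  0.0256] spin deg 0.1 rad 0.0011 t 6.6 F [-0.7  0.4 -1.2] open 13.2 tilt 0.03
```

View pics/s5.png

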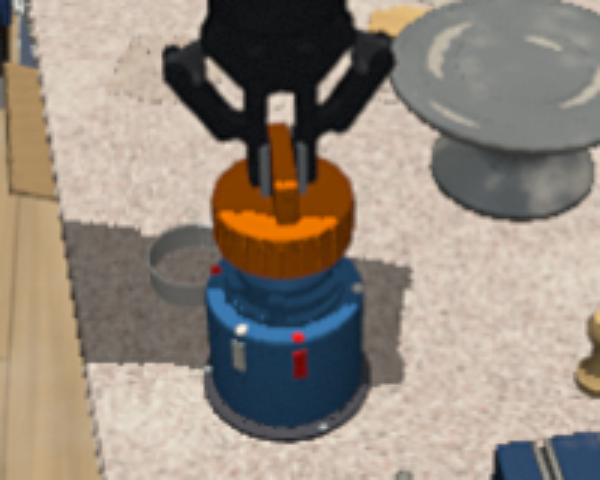

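The lid hangs centred over the neck. I'll lower it gently and watch the force.

Call:
jog_arm:
  rows:
    - [[-0.0008,0,0.006,0],[-0.0008,0,0.012,0],[-0.0008,0,0.018,0],[-0.0008,0,0.022,0],[-0.0008,0,0.0235,0],[-0.0008,0,0.0235,0]]

```text
time_s: 7.2
tool_pos: [459.4, -33.8, 155.6]
eef_rot: [-2.241, -2.202, 0.0]
ft_force: [0.1, -0.6, -2.0]
opening: 13.1
```

Call:
jog_arm:
  rows:
    - [[0,0,0.001,0],[0,0,0.002,0],[0,0,0.002,0]]

```text
time_s: 7.5
tool_pos: [459.5, -33.9, 153.8]
eef_rot: [2.241, 2.202, 0.0]
ft_force: [-0.3, 0.5, -1.0]
opening: 13.6
```

Call:
jog_arm:
  rows:
    - [[0,0,0.001,0],[0,0,0.001,0]]

```text
time_s: 7.7
tool_pos: [459.5, -33.9, 152.7]
eef_rot: [2.241, 2.202, 0.0]
ft_force: [-0.5, -0.2, -2.1]
opening: 13.3
```

Call:
jog_arm:
  rows:
    - [[0,0,0.0007,0],[0,0,0.0007,0]]

```text
time_s: 7.9
tool_pos: [459.6, -33.9, 152.5]
eef_rot: [2.24, 2.202, 0.0]
ft_force: [-2.2, 0.5, 6.3]
opening: 13.3
```

Call:
jog_arm:
  rows:
    - [[0,0,0,0],[0,0,0,0],[0,0,0,0],[0,0,0,0],[0,0,0,0]]
  hand: 0.19

```text
time_s: 8.4
tool_pos: [459.5, -33.9, 152.1]
eef_rot: [-2.241, -2.202, 0.0]
ft_force: [0.5, 0.2, 1.0]
opening: 15.7
```

```bash
python3 -c "
from h import *
from cell import *
plan([459,-33.3,152.5],109)
im=capture('wrist');cv2.imwrite('pics/w6.png',cv2.convertScaleAbs(im,alpha=1.5))
s=capture('side');cv2.imwrite('pics/s6.png',cv2.resize(s[150:310,200:400],None,fx=3,fy=3))"
```

```text
az 89.0 pos [459.5 -33.9 152.1] shift m [ 0.0006 -0.0005 -0.0004] spin deg -20.0 rad -0.3491 t 8.4 F [0.5 0.2 1. ] open 15.7 tilt 0.0
```

View pics/s6.png

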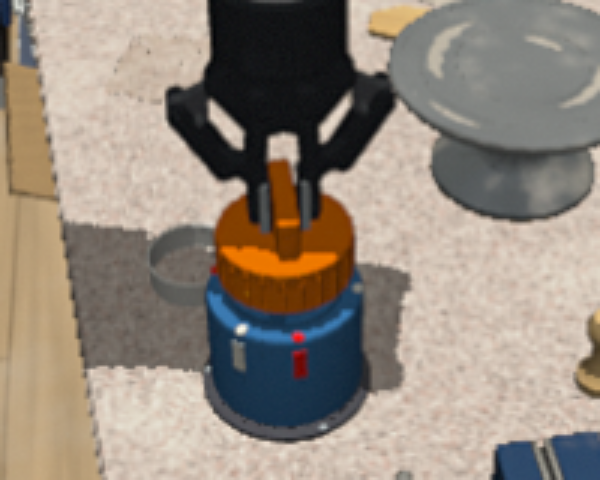

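View pics/w6.png

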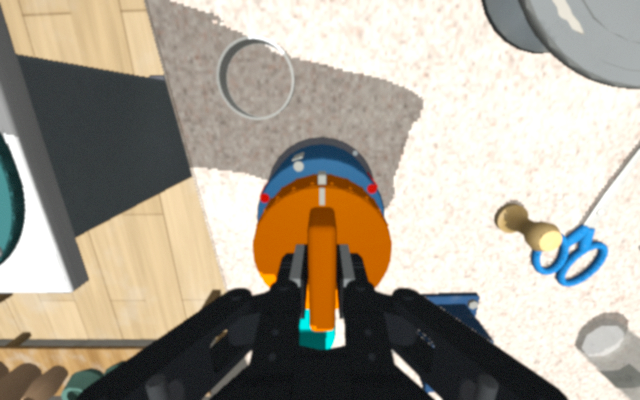

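The lid rests on the ridges, with the pointer at px (322,180) clockwise of the white mark at (298,165). Now I'll turn it back anticlockwise.

Call:
jog_arm:
  rows:
    - [[0,0,0,-0.06],[0,0,0,-0.12],[0,0,0,-0.18],[0,0,0,-0.24],[0,0,0,-0.3],[0,0,0,-0.35],[0,0,0,-0.4],[0,0,0,-0.4],[0,0,0,-0.4],[0,0,0,-0.4]]

```text
time_s: 9.5
tool_pos: [459.5, -33.9, 152.1]
eef_rot: [1.76, 2.602, -0.0]
ft_force: [0.0, -0.8, 0.2]
opening: 16.7
```

```bash
python3 -c "
from h import *
from cell import *
plan([459,-33.3,140],109)
im=capture('wrist');cv2.imwrite('pics/w7.png',cv2.convertScaleAbs(im,alpha=1.5))
s=capture('side');cv2.imwrite('pics/s7.png',cv2.resize(s[150:310,200:400],None,fx=3,fy=3))"
```

```text
az 111.85 pos [459.5 -33.9 152.1] shift m [ 0.0007 -0.0002  0.0121] spin deg 2.8 rad 0.0497 t 9.5 F [ 0.  -0.8  0.2] open 16.7 tilt 0.0
```

View pics/s7.png

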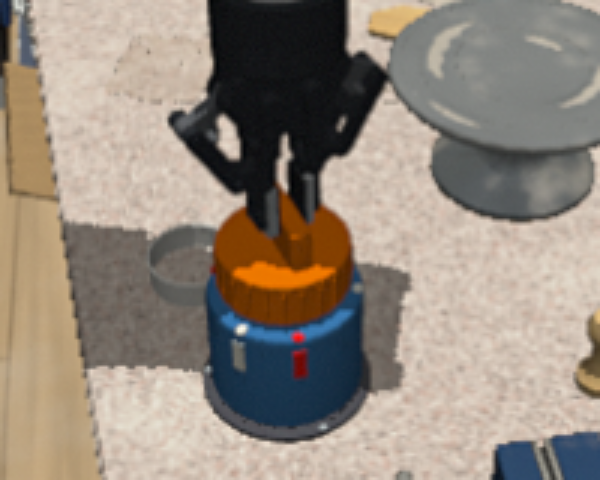

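View pics/w7.png

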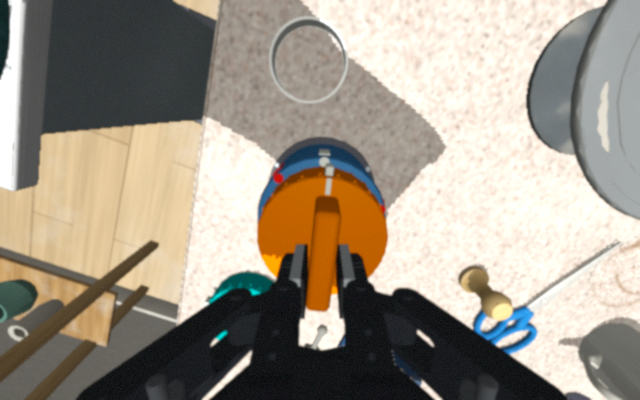

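The lid has dropped about 11–12 mm and the pointer is near the white mark. I'll lower the fingers to follow it, then screw clockwise.

Call:
jog_arm:
  rows:
    - [[0.0006,0,0.004,0],[0.0006,0,0.008,0],[0.0006,0,0.011,0],[0.0006,0,0.011,0.05],[0.0006,0,0.011,0.05]]

```text
time_s: 10.1
tool_pos: [459.2, -33.3, 140.8]
eef_rot: [-1.824, -2.557, 0.0]
ft_force: [-0.5, 0.8, 0.1]
opening: 16.1
```

Call:
jog_arm:
  rows:
    - [[0,0,0,0.08],[0,0,0,0.16],[0,0,0,0.24],[0,0,0,0.32],[0,0,0.0005,0.4],[0,0,0.0005,0.48],[0,0,0.001,0.56],[0,0,0.001,0.64],[0,0,0.001,0.72],[0,0,0.001,0.72]]

```text
time_s: 11.1
tool_pos: [459.4, -33.4, 140.2]
eef_rot: [2.607, 1.752, 0.0]
ft_force: [-0.4, -0.7, 0.7]
opening: 15.9
```

```bash
python3 -c "
from h import *
from cell import *
plan([459,-33.3,139],34.2)
im=capture('wrist');cv2.imwrite('pics/w8.png',cv2.convertScaleAbs(im,alpha=1.5))
s=capture('side');cv2.imwrite('pics/s8.png',cv2.resize(s[150:310,200:400],None,fx=3,fy=3))"
```

```text
az 67.79 pos [459.4 -33.4 140.2] shift m [-0.0001 -0.0004  0.0012] spin deg 33.6 rad 0.5862 t 11.1 F [-0.4 -0.7  0.7] open 15.9 tilt 0.03
```

View pics/w8.png

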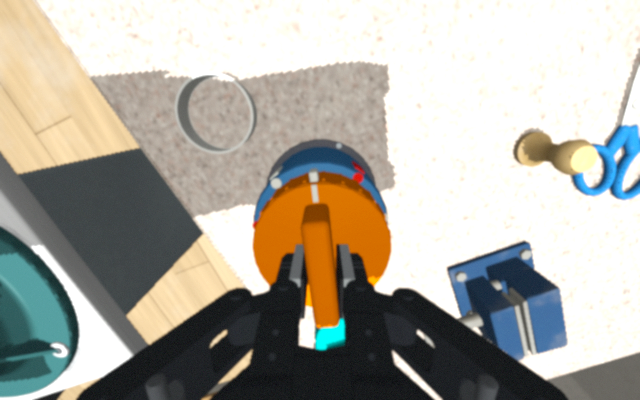

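The lid is turning with about 5° of lag. The pointer is at (314,177), heading for the red mark at (357,174).

Call:
jog_arm:
  rows:
    - [[0,0,0,0.08],[0,0,0.0005,0.16],[0,0,0.0005,0.24],[0,0,0.001,0.32],[0,0,0.001,0.4],[0,0,0.001,0.48],[0,0,0.001,0.55],[0,0,0.001,0.6],[0,0,0.001,0.6]]

```text
time_s: 12.1
tool_pos: [459.1, -33.2, 138.9]
eef_rot: [-3.008, -0.905, 0.001]
ft_force: [-1.0, 0.4, -0.3]
opening: 16.3
```

Call:
jog_arm:
  rows:
    - [[0,0,0,0.03],[0,0,0,0.06],[0,0,0,0.06]]

```text
time_s: 12.4
tool_pos: [459.0, -33.5, 139.0]
eef_rot: [3.034, 0.815, -0.001]
ft_force: [-1.0, -2.6, 0.7]
opening: 16.2
```

```bash
python3 -c "
from h import *
from cell import *
print(state()['wrist_torque'])
plan([459,-33.3,139],34.2)
im=capture('wrist');cv2.imwrite('pics/w9.png',cv2.convertScaleAbs(im,alpha=1.5))
s=capture('side');cv2.imwrite('pics/s9.png',cv2.resize(s[150:310,200:400],None,fx=3,fy=3))"
```

```text
[-0.49958482  0.38423426  0.13862799]
az 30.09 pos [459.  -33.5 139. ] shift m [ 0.0001 -0.0002 -0.    ] spin deg -4.1 rad -0.0717 t 12.4 F [-1.  -2.6  0.7] open 16.2 tilt 0.04
```

View pics/w9.png

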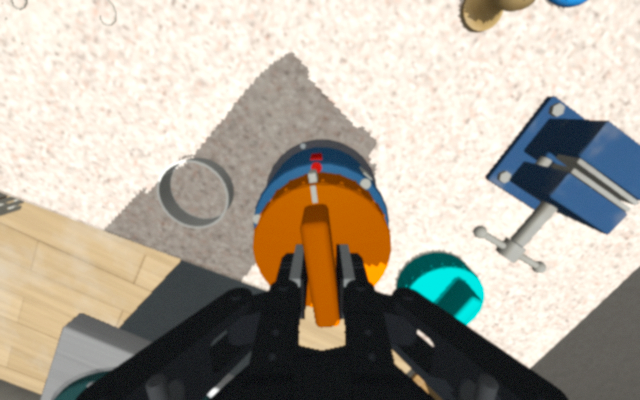

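The pointer is at (313,178) and the red mark at (317,166), so it is nearly closed. I'll push on to the stop in small steps.

Call:
jog_arm:
  rows:
    - [[0,0,0,0.02],[0,0,0,0.035],[0,0,0,0.035]]

```text
time_s: 12.8
tool_pos: [459.0, -33.4, 139.0]
eef_rot: [3.048, 0.759, -0.001]
ft_force: [-3.5, -4.0, 1.4]
opening: 16.3
```

```bash
python3 -c "
from h import *
from cell import *
print(state()['wrist_torque']);plan([459,-33.3,139],34.2)"
```

```text
[-0.83101444  0.80384047  0.58334408]
az 27.96 pos [459.  -33.4 139. ] shift m [ 0.0001 -0.0001  0.    ] spin deg -6.2 rad -0.1089 t 12.8 F [-3.5 -4.   1.4] open 16.3 tilt 0.04
```

Call:
jog_arm:
  rows:
    - [[0,0,0,0.015],[0,0,0,0.03],[0,0,0,0.03]]

```text
time_s: 13.1
tool_pos: [458.9, -33.3, 139.1]
eef_rot: [3.059, 0.713, -0.001]
ft_force: [-5.6, -2.7, 3.4]
opening: 16.7
```

```bash
python3 -c "
from h import *
from cell import *
print(state()['wrist_torque']);plan([459,-33.3,139],34.2)
im=capture('wrist');cv2.imwrite('pics/w10.png',cv2.convertScaleAbs(im,alpha=1.5))
s=capture('side');cv2.imwrite('pics/s10.png',cv2.resize(s[150:310,200:400],None,fx=3,fy=3))"
```

```text
[-0.6935395   0.94189266  0.77430956]
az 26.25 pos [458.9 -33.3 139.1] shift m [0.0001 0.     0.0001] spin deg -7.9 rad -0.1387 t 13.1 F [-5.6 -2.7  3.4] open 16.7 tilt 0.04
```

View pics/w10.png

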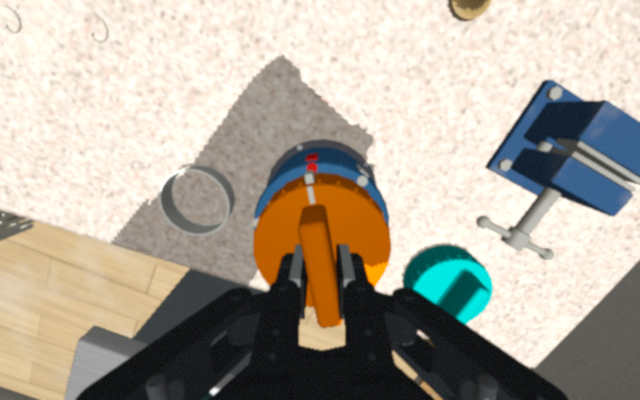

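View pics/s10.png

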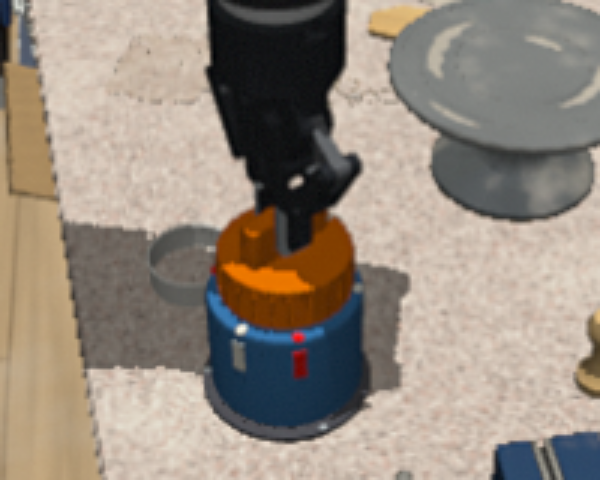

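The pointer at (310,178) lines up with the red mark at (311,167), and the torque has risen, so it is at the stop. I'll unload, open and retreat.

Call:
jog_arm:
  rows:
    - [[0,0,0,-0.05],[0,0,0,-0.1],[0,0,0,-0.1]]

```text
time_s: 13.5
tool_pos: [459.5, -33.1, 139.1]
eef_rot: [-3.019, -0.867, -0.001]
ft_force: [0.2, -0.1, 0.1]
opening: 16.3
```

Call:
jog_arm:
  rows:
    - [[0,0,0,0],[0,0,0,0],[0,0,0,0],[0,0,0,0],[0,0,-0.01,0],[0,0,-0.03,0],[0,0,-0.06,0],[0,0,-0.09,0],[0,0,-0.12,0],[0,0,-0.14,0],[0,0,-0.14,0],[0,0,-0.14,0]]
  hand: 0.6

```text
time_s: 14.7
tool_pos: [459.3, -33.3, 279.3]
eef_rot: [3.02, 0.865, 0.001]
ft_force: [0.5, -0.3, -0.3]
opening: 51.1
```

```bash
python3 -c "
from h import *
from cell import *
import pickle
c=get_calibration('wrist');im=capture('wrist');pickle.dump(c,open('w11.pkl','wb'))
cv2.imwrite('pics/w11.png',im);plan([459,-33.3,139],34.2)
cv2.imwrite('pics/w11c.png',cv2.resize(cv2.convertScaleAbs(im,alpha=1.6)[110:260,245:395],None,fx=4,fy=4,interpolation=cv2.INTER_CUBIC))
s=capture('side');cv2.imwrite('pics/s11raw.png',s);cv2.imwrite('pics/s11.png',cv2.resize(s[200:300,240:360],None,fx=5,fy=5,interpolation=cv2.INTER_CUBIC))"
```

```text
az 31.98 pos [459.  -33.3 278.7] shift m [0.000e+00 1.000e-04 1.397e-01] spin deg -2.2 rad -0.0387 t 14.75 F [-0.1  0.8 -0.1] open 50.9 tilt 0.03
```

View pics/w11c.png

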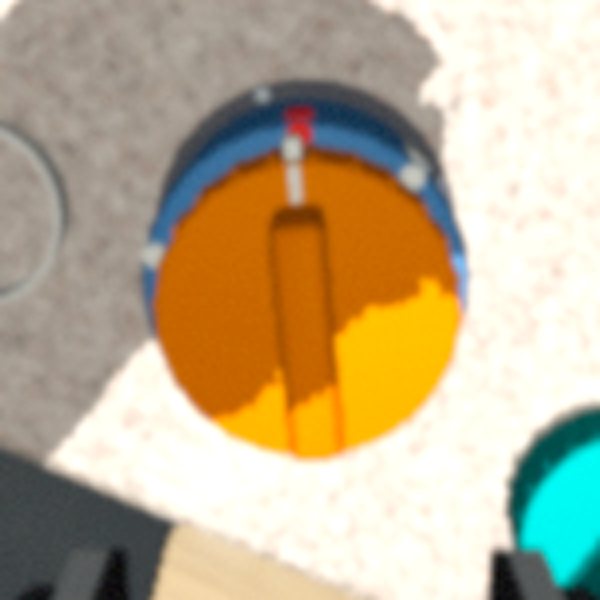

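View pics/s11.png

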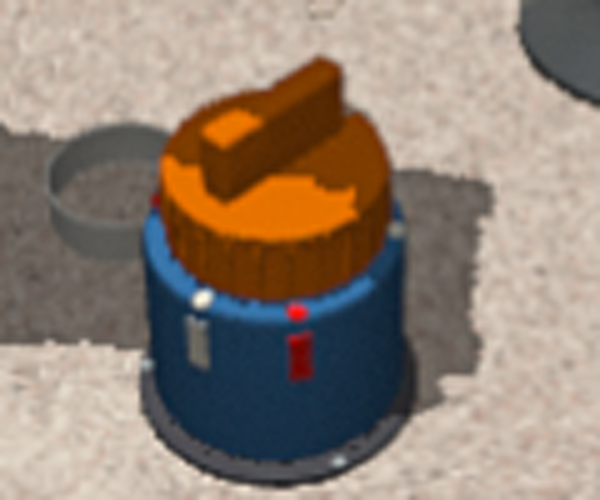

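```bash
python3 - <<'E'
from h import *
from cell import *
import pickle
c=pickle.load(open("w11.pkl","rb"));S=get_calibration("side")
k=lambda x,y:(x/4+245-.38,y/4+110-.38); q=lambda x,y:(x/5+240-.4,y/5+200-.4)
for a,b in (((298,221),(325,64)),((317,452),(218,128))):
    print("bar end",tri(c,k(*a),S,q(*b)).round(1))
B=onz(c,[k(298,221),k(317,452)],149)[:,:2];print("bar",B.round(1),"mid",B.mean(0),"az",np.degrees(np.arctan2(*(B[0]-B[1])[::-1])))
p=onz(c,[k(292,150)],108)[0,:2];r=np.array([459,-33])+46*np.array([np.cos(np.radians(34.15)),np.sin(np.radians(34.15))])
print("ptr",p,"closed",r,np.linalg.norm(p-r), "az",np.degrees(np.arctan2(p[1]+33,p[0]-459)))
print("red mark wrist", onz(c,[k(299,122)],85))
# expected side rows: lid rim front lower edge for z=88 vs 91
cam=-S['R'].T@S['t'];d=cam[:2]-np.array([459,-33]);d/=np.linalg.norm(d)
n=np.array([459,-33])+42*d
print("rim expected 88/91",proj(S,[[*n,88],[*n,91]]),"seen",q(275,301)," top edge 119/122",proj(S,[[*n,119],[*n,122]]),"seen",q(275,241))
E
```

```text
bar end [483.2 -13.8 145.6]
bar end [438.7 -48.8 150.7]
bar [[486.  -14. ]
 [438.3 -49.3]] mid [462.18014766 -31.6376618 ] az 36.487083575915264
ptr [494.64723799  -6.42573239] closed [497.0682554  -7.1773756] 2.5350133765722096 az 36.703755955967154
red mark wrist [[499.80163804  -5.27645354  85.        ]]
rim expected 88/91 [[295.1012921  259.91925015]
 [295.06528194 258.74965604]] seen (294.6, 259.8)  top edge 119/122 [[294.7229311  247.55522526]
 [294.68557162 246.32530772]] seen (294.6, 247.79999999999998)
```

```bash
python3 -c "
from cell import *
print(close_job())"
```

```text
the job is handed in; nothing more can be done
None
```

The orange lid is screwed closed on the blue canister with its pointer at a red mark, and I handed the job in at about 15 s of the 48 s. The hand-in gives no verdict, so what follows rests on my own measurements.

- **Setting on:** I gripped the lid by its bar, lifted it and set it on with the pointer about 20° clockwise of a white mark. Contact came with the lid origin at about 103 mm.
- **Turning back:** I loosened the grip to about 2 mm of play and turned the lid anticlockwise. In the side picture it dropped about 11–12 mm.
- **Screwing down:** I lowered the fingers after it and screwed it clockwise until the wrist torque rose to about 0.8 N m at the stop. Then I unloaded, opened the gripper and moved 140 mm up.

**Last checks**
- **Pointer:** it measured 2.5 mm from the red mark, against a limit of 7 mm.
- **Height:** the rim and top edge in the side picture were within 0.3 px of what a lid origin of 88 mm predicts. For the bar-top height, the two-view measurement gave 146 and 151 mm at its ends, against 149 mm expected.
- **Bystanders:** the ring cutter looked undisturbed. I brought nothing near the stamp or the rib, but I did not measure any of the three again.

**Disagreements:** the final wrist picture put the lid's yaw at 36.5° against 34.2° for fully closed. It also put the middle of the bar about 3 mm from the canister's centre. I took both as picture-reading error, because the lid had reached the stop and the play round the neck is only 2 mm.

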